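# Find the full tin of pen refills by its weight

## Robot

A 6-joint arm with a two-finger parallel gripper is mounted at the origin on the work surface. World frame = base frame: x ahead of the robot, y to its left, z up, the work surface at z = 0. Lengths are in m, angles in rad, forces in N, time in s.
With the tool pointing down it reaches from about 0.4 to 0.825 m from the base axis. Payload 7 kg.
Tool frame: the origin (TCP) lies between the finger pads; the fingertips stand 25 mm ahead of it and the grasp point (between the pads) lies 6 mm ahead of it; z points along the fingers, y is the line along which they close (so a half turn about z gives the same grasp; the last joint's range is limited). The gripper opens to 85 mm and grips with 20 to 120 N. Pads are 22 mm wide; open, the fingers measure 114 mm over their backs; the gripper's body (76 mm by 85 mm) begins 54 mm behind the grasp point. The pads swing forward as they close: fully open they stand 13 mm farther back than shut.
Start: joints at [1.574, 0.359, 0.012, 0, -1.224, -0.288], TCP at [0.19, 0.648, 0.256] pointing down, gripper open.
Joint ranges: [-3.07, 3.07], [-1.43, 2.12], [-1.02, 1.25], [-3.03, 1.67], [-3.05, -0], [-3.03, 3.03]. Speed limits (rad/s): [2.39, 2.39, 3.01, 3.14, 3.14, 3.14].

## Interface

Orientations are given as a unit quaternion [x, y, z, w].
In Python, from station import arm gives the robot as it stands.
- The arm moves only by the tool move_arm, never from a script. Its argument "series" is a list of rows, each a list of 7 numbers: the shift along the tool's x, y, z in units of 0.15 m (1.0 is 0.15 m), then the turn, a rotation vector about the tool's x, y, z in units of 45 degrees (1.0 is 45 degrees), then the opening, from -1 (shut) to 1 (fully open). A call has exactly 8 rows; each row shifts and turns the commanded pose from where the row before left it, along the tool's axes as they then stand; what a row does not reach is not made up. A row lasts 1/8 s, in which the tool goes at most 62.5 mm and 10.7 degrees, less where a joint would pass 70% of its speed; a pose out of reach is approached as far as the arm can. A call with a number of a shift or a turn outside -1 to 1 is refused whole. A call with a gripper value outside its range is refused whole. The fingers move at their own pace and stop on an object; "newtons" is the grip in N (left out, the last holds). Time passes only in rows, so rows that do not move let the fingers close, or fill a call up. It gives the time, the measured TCP pose, the force, the opening and the grip force at its end, in the units of the state.
- arm.observe(): the state, without advancing time (a new reading comes with each control period).
- arm.camera(name): name is "scene" or "top" or "wrist"; returns the picture (420x560x3 uint8, red, green, blue); there is no depth.
- arm.camera_info(name): a dict with "mtx" (3x3 intrinsics, pixels), "world_from_camera" (4x4, takes a point from camera to world coordinates). Camera axes: x right, y down, z forward; pixel columns grow to the right and rows downward; lengths in m; the calibration is good to about 2 mm. The wrist camera is an equidistant fisheye: a pixel r from the principal point sees the ray r / f radians off the axis. A picture is of the moment at which its call begins: read the wrist's pose just before it. camera_info takes no time and is no camera call; for the wrist camera it gives the pose at the moment of the call.
- arm.hand_in(): hands the job in; it is judged then, once.
The state is a dict: "t": time; "joints": joint angles; "joint_velocities": joint speeds; "joint_torque": joint torques, N m; "eef_pos": TCP position; "eef_rot": TCP orientation; "contact_force": force on the tool from outside, world axes, zero at the start; "wrist_torque": the same for the moment, N m; "width": finger opening in m; "gripper_force": force on a finger pad.
Only numpy, scipy, OpenCV 4.12 (cv2) and the standard library are available. Lean on these libraries where they do the work, as an engineer would, in place of code of your own. Each camera call takes 0.05 s, during which the arm holds its last target. There are 200 camera calls.

## Task

One of the three identical closed tins on the pen shop's bench is packed full of refills and is much heavier than the other two. Heft them one at a time, from the robot's left to its right: lift each about 5 cm or more clear of the bench for a moment and set it back upright, without dropping it, before taking the next; the right one may stay in the grip if it proves to be the full one. Then hold the heaviest tin upright, still, about 20 cm clear of the bench, and finish while holding it there, with the two lighter tins standing on the bench and nothing else disturbed.

Things in the scene. Friction and masses are not known exactly. Their poses are not given: they have to be found in the camera images.
- tin_left_mid (a point): plain steel tin with a flat lid, closed, one of three alike: a cylinder 60 mm in diameter (62 at the lid, the top 8 mm) and 80 mm tall. This point is its centre, 40 mm above its underside; z runs up its axis. The left tin: farthest to the robot's left (largest y) at the start. Two tins weigh 0.2 to 0.3 kg, the full one (any of the three) 0.55 to 0.73 kg. All stand on the bench top, z = 0. The loose filling may rattle.
- tin_middle_mid (a point): plain steel tin with a flat lid, closed, one of three alike: a cylinder 60 mm in diameter (62 at the lid, the top 8 mm) and 80 mm tall. This point is its centre, 40 mm above its underside; z runs up its axis. The middle tin of the three at the start.
- tin_right_mid (a point): plain steel tin with a flat lid, closed, one of three alike: a cylinder 60 mm in diameter (62 at the lid, the top 8 mm) and 80 mm tall. This point is its centre, 40 mm above its underside; z runs up its axis. The right tin: the one farthest to the robot's right (smallest y) at the start.
- marker: bystander: one white marker with a black cap lying among the tins, 140 long, 16 wide, 14 high; origin under its middle, x along it
- pen_case: bystander: flat black pen case lying among the tins, 160 x 38 x 22 high; origin under its middle, x along it
- stapler: bystander: black stapler beyond the tins, 150 x 36 x 55 high; origin under its middle, x along it
- pen_cup: bystander: open grey cup with pens standing in it, beyond the tins, 76 across, pens up to 150 high; origin under its middle. Behind it, a fixed display of pens up to 210 high runs along the far edge of the bench, x above 0.83
- tape_dispenser: bystander: grey tape dispenser beyond the tins, 50 x 130 x 70 high; origin under its middle, y along it
- note_pad: bystander: block of note paper beyond the tins, 100 x 75 x 18 high; origin under its middle. A fixed pen tray 50 high (y below -0.47) and drawer unit 130 high (y above 0.47) stand at the sides of the bench
There are look-alikes about, which are no part of the job. Leave any orange look-alike of the part that bears tin_left_mid alone. What is shaped like the part that bears tin_right_mid but purple is not meant.

How it is judged:
On the way, in this order (a step that is already met when the one before it is completed fails the run):
1. the left tin is hefted: held between the fingers at least 3 cm clear of the bench, while the other two stand upright on the bench (height (world z) of tin_left_mid above 0.07 m and contact force between the fingers and tin_left above 1 N and contact force between tin_left and table below 0.05 N and contact force between each of tin_middle, tin_right and table above 0.8 N and angle between each of tin_middle_mid, tin_right_mid's own z axis and vertical below 0.15 rad and height (world z) of each of tin_middle_mid, tin_right_mid below 0.05 m), for 0.3 s.
2. the middle tin is hefted: held between the fingers at least 3 cm clear of the bench, while the other two stand upright on the bench (height (world z) of tin_middle_mid above 0.07 m and contact force between the fingers and tin_middle above 1 N and contact force between tin_middle and table below 0.05 N and contact force between each of tin_left, tin_right and table above 0.8 N and angle between each of tin_left_mid, tin_right_mid's own z axis and vertical below 0.15 rad and height (world z) of each of tin_left_mid, tin_right_mid below 0.05 m), for 0.3 s.
3. the right tin is hefted: held between the fingers at least 3 cm clear of the bench, while the other two stand upright on the bench (height (world z) of tin_right_mid above 0.07 m and contact force between the fingers and tin_right above 1 N and contact force between tin_right and table below 0.05 N and contact force between each of tin_left, tin_middle and table above 0.8 N and angle between each of tin_left_mid, tin_middle_mid's own z axis and vertical below 0.15 rad and height (world z) of each of tin_left_mid, tin_middle_mid below 0.05 m), for 0.3 s.
At the end, for the whole second after the job is handed in: The heaviest tin is held between the fingers, its underside at least 14.5 cm above the bench, within 20 degrees of upright and still; the two lighter tins stand upright on the bench, untouched (((height (world z) of tin_left_mid above 0.185 m and contact force between the fingers and tin_left above 1 N and contact force between tin_left and table below 0.05 N and angle between tin_left_mid's own z axis and vertical below 0.35 rad and linear speed of tin_left below 0.04 m/s and (contact force between tin_middle and table between 0.8 and 4 N and angle between tin_middle_mid's own z axis and vertical below 0.15 rad and height (world z) of tin_middle_mid below 0.05 m and linear speed of tin_middle below 0.02 m/s and contact force between the fingers and tin_middle below 0.1 N and contact force between tin_left and tin_middle below 0.05 N) and (contact force between tin_right and table between 0.8 and 4 N and angle between tin_right_mid's own z axis and vertical below 0.15 rad and height (world z) of tin_right_mid below 0.05 m and linear speed of tin_right below 0.02 m/s and contact force between the fingers and tin_right below 0.1 N and contact force between tin_left and tin_right below 0.05 N)) or (height (world z) of tin_middle_mid above 0.185 m and contact force between the fingers and tin_middle above 1 N and contact force between tin_middle and table below 0.05 N and angle between tin_middle_mid's own z axis and vertical below 0.35 rad and linear speed of tin_middle below 0.04 m/s and (contact force between tin_left and table between 0.8 and 4 N and angle between tin_left_mid's own z axis and vertical below 0.15 rad and height (world z) of tin_left_mid below 0.05 m and linear speed of tin_left below 0.02 m/s and contact force between the fingers and tin_left below 0.1 N and contact force between tin_middle and tin_left below 0.05 N) and (contact force between tin_right and table between 0.8 and 4 N and angle between tin_right_mid's own z axis and vertical below 0.15 rad and height (world z) of tin_right_mid below 0.05 m and linear speed of tin_right below 0.02 m/s and contact force between the fingers and tin_right below 0.1 N and contact force between tin_middle and tin_right below 0.05 N)) or (height (world z) of tin_right_mid above 0.185 m and contact force between the fingers and tin_right above 1 N and contact force between tin_right and table below 0.05 N and angle between tin_right_mid's own z axis and vertical below 0.35 rad and linear speed of tin_right below 0.04 m/s and (contact force between tin_left and table between 0.8 and 4 N and angle between tin_left_mid's own z axis and vertical below 0.15 rad and height (world z) of tin_left_mid below 0.05 m and linear speed of tin_left below 0.02 m/s and contact force between the fingers and tin_left below 0.1 N and contact force between tin_right and tin_left below 0.05 N) and (contact force between tin_middle and table between 0.8 and 4 N and angle between tin_middle_mid's own z axis and vertical below 0.15 rad and height (world z) of tin_middle_mid below 0.05 m and linear speed of tin_middle below 0.02 m/s and contact force between the fingers and tin_middle below 0.1 N and contact force between tin_right and tin_middle below 0.05 N)))); the arm keeps its last pose, push and grip.
It fails at once if a tin is dropped or thrown (moves faster than 0.6 m/s out of the fingers) ((contact force between the fingers and tin_left below 0.1 N and linear speed of tin_left above 0.6 m/s) or (contact force between the fingers and tin_middle below 0.1 N and linear speed of tin_middle above 0.6 m/s) or (contact force between the fingers and tin_right below 0.1 N and linear speed of tin_right above 0.6 m/s)).
It fails at once if a tin is tipped over (more than 45 degrees) (angle between any of tin_left_mid, tin_middle_mid, tin_right_mid's own z axis and vertical above 0.8 rad).
It fails at once if a bystander is moved more than 3 cm (distance of any of marker, pen_case, stapler, pen_cup, tape_dispenser, note_pad from where it was at the start of the episode above 0.03 m).
It also fails if it takes over 72 s, if anything falls off the work surface, if the arm or the gripper's body presses on something with over 40 N, if the wrist force passes 120 N, or if a joint passes its speed limit or range.

## Working session

There is one attempt and no reset: what is moved stays moved. The work goes in short steps, Python scripts to look and compute and a tool call to move; the robot and the scene stay as the last step left them, time stands still between calls to the robot, and variables do not carry over. Pictures are saved under pics/ and viewed, at most 10 in all, crops included, and the job is handed in when it is done.

Besides the shell and the picture viewer there is one more tool, called after "Emit:" by a JSON object that holds its "api" and its "payload", one argument or row to a line. move_arm: Moves the arm, as the interface text tells. Its arguments: {"type":"object","properties":{"series":{"type":"array"},"newtons":{"type":"number"}},"required":["series"]}

```bash
mkdir -p pics
python3 - <<'E'
from station import arm
import cv2,numpy as np
s=arm.observe();print(s)
for n in("top","scene"):
    im=arm.camera(n);cv2.imwrite(f"pics/{n}0.png",im[:,:,::-1])
    i=arm.camera_info(n);print(n,np.round(i["mtx"],1).tolist(),np.round(i["world_from_camera"],4).tolist())
E
```

```text
{'t': 0.0, 'joints': array([ 1.57409870e+00,  3.59412268e-01,  1.10211112e-02, -3.85047700e-04,
       -1.22409046e+00, -2.88076181e-01]), 'joint_velocities': array([ 2.55618064e-04,  1.70682291e-03, -1.09299497e-03,  2.10206446e-03,
        6.61997594e-05, -9.10075752e-04]), 'joint_torque': array([ 5.88087696e-04, -5.83323169e+01,  2.93417197e+01,  6.93654299e+00,
       -6.08709350e-03,  1.23530396e-05]), 'eef_pos': array([0.18953706, 0.64736287, 0.25532451]), 'eef_rot': array([ 9.89870425e-01, -1.41971123e-01, -5.67650269e-05,  8.59994935e-04]), 'contact_force': array([ 0.87592141, -0.24147374,  0.77271811]), 'wrist_torque': array([-0.0030534 , -0.05400211, -0.01583887]), 'gripper_force': 0.0, 'width': 0.08541317358570567}
top [[412.6, 0.0, 268.1], [0.0, 412.6, 213.2], [0.0, 0.0, 1.0]] [[-0.1274, -0.9719, 0.198, 0.4423], [-0.9918, 0.1259, -0.0203, 0.0218], [-0.0052, -0.199, -0.98, 0.8414], [0.0, 0.0, 0.0, 1.0]]
scene [[507.0, 0.0, 271.9], [0.0, 507.0, 213.1], [0.0, 0.0, 1.0]] [[0.5319, 0.7248, -0.4378, 1.0035], [0.8467, -0.4461, 0.2901, -0.2735], [0.015, -0.525, -0.851, 0.8562], [0.0, 0.0, 0.0, 1.0]]
```

View pics/top0.png

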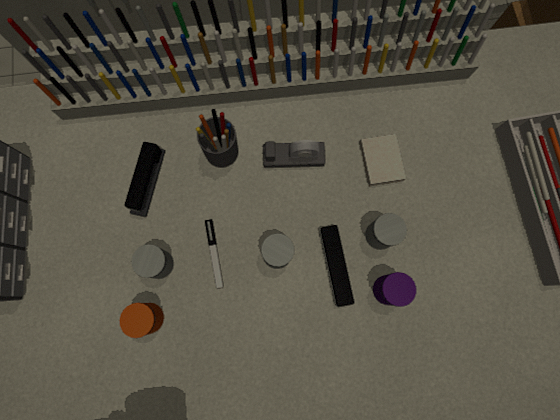

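View pics/scene0.png

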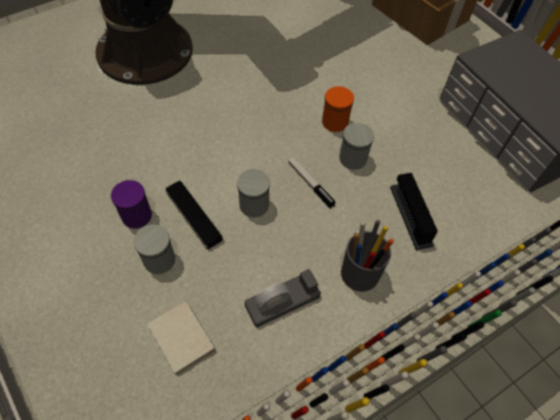

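The top view shows the grey lids at about (150,260), (277,250) and (388,230). The orange tin is at (137,320) and the purple one at (399,289). The scene view shows the grey lids at about (357,137), (253,184) and (154,241).

```bash
cat > h.py <<'E'
from station import arm
import cv2,numpy as np
from scipy.spatial.transform import Rotation as R
def ray(n,uv):
    i=arm.camera_info(n);T=np.array(i["world_from_camera"]);K=np.array(i["mtx"])
    return T[:3,3],T[:3,:3]@np.linalg.solve(K,[uv[0],uv[1],1.])
def onplane(n,uv,z):
    o,d=ray(n,uv);return o+d*(z-o[2])/d[2]
def proj(n,p):
    i=arm.camera_info(n);T=np.linalg.inv(np.array(i["world_from_camera"]));K=np.array(i["mtx"])
    q=K@(T[:3,:3]@p+T[:3,3]);return q[:2]/q[2]
def circ(n,c,r=.031,z=.08):
    a=np.linspace(0,2*np.pi,40);return np.array([proj(n,np.array([c[0]+r*np.cos(t),c[1]+r*np.sin(t),z])) for t in a])
E
python3 - <<'E'
from h import *
seeds={"top":[(150,260),(277,250),(388,230),(137,320),(399,289)],"scene":[(357,137),(253,184),(154,241),(339,98),(129,192)]}
rows=[]
for n in seeds:
    im=cv2.imread(f"pics/{n}0.png");lab=cv2.cvtColor(im,cv2.COLOR_BGR2LAB).astype(int);tiles=[]
    for s in seeds[n]:
        ref=np.median(lab[s[1]-4:s[1]+5,s[0]-4:s[0]+5].reshape(-1,3),0)
        m=(np.abs(lab-ref)<[12,4,4]).all(2).astype(np.uint8)
        m=cv2.morphologyEx(m,cv2.MORPH_OPEN,np.ones((3,3)))
        k,l,st,ce=cv2.connectedComponentsWithStats(m,connectivity=4)
        j=l[s[1],s[0]];c=onplane(n,ce[j],.08)
        print(n,s,ref,st[j],np.round(ce[j],1),np.round(c,3), "exp area",cv2.contourArea(circ(n,c).astype(np.float32)))
        x0,y0=s[0]-35,s[1]-35
        t=cv2.resize(im[y0:y0+70,x0:x0+70],None,fx=2.2,fy=2.2,interpolation=2)
        t=cv2.convertScaleAbs(t,alpha=1.5)
        cv2.polylines(t,[((circ(n,c)-[x0,y0])*2.2).astype(int)],True,(0,0,255));tiles.append(t)
    rows.append(np.hstack(tiles))
cv2.imwrite("pics/c1.png",np.vstack(rows))
E
```

```text
top (150, 260) [100. 126. 134.] [131 244  33  33 895] [146.6 260.5] [0.537 0.239 0.08 ] exp area 885.9275607494637
top (277, 250) [106. 126. 135.] [     0     22    560    398 153141] [290.5 258.6] [ 0.506 -0.024  0.08 ] exp area 888.2128901090473
top (388, 230) [102. 126. 134.] [375 207  36  38 912] [391.7 227.9] [ 0.539 -0.219  0.08 ] exp area 852.7613515679259
top (137, 320) [ 82. 151. 163.] [120 304  33  33 865] [136.4 320.1] [0.433 0.265 0.08 ] exp area 964.0160246565938
top (399, 289) [ 42. 152. 109.] [383 274  33  32 830] [398.6 289.1] [ 0.427 -0.211  0.08 ] exp area 931.6218335288577
scene (357, 137) [129. 126. 136.] [345 123  30  22 517] [359.  133.7] [0.538 0.238 0.08 ] exp area 577.1557516372995
scene (253, 184) [134. 126. 137.] [236 168  35  27 694] [253.3 181. ] [ 0.526 -0.001  0.08 ] exp area 703.1365137238754
scene (154, 241) [135. 126. 137.] [133 225  36  29 825] [150.8 238.9] [ 0.538 -0.216  0.08 ] exp area 878.2906588150654
scene (339, 98) [108. 168. 178.] [326  88  27  18 387] [339.   96.6] [0.435 0.264 0.08 ] exp area 495.8428467033664
scene (129, 192) [ 50. 160. 101.] [112 182  31  25 614] [127.2 193.7] [ 0.43  -0.213  0.08 ] exp area 747.6337940018857
```

View pics/c1.png

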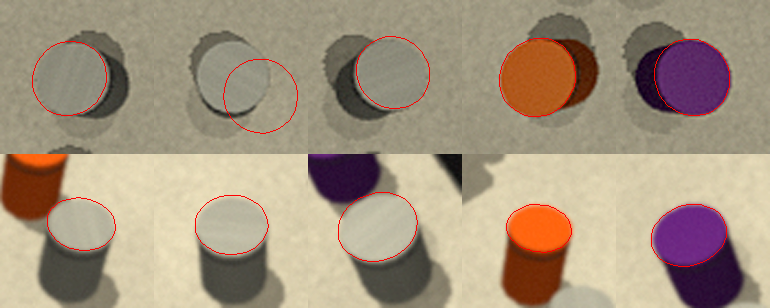

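Both views agree on the tins to 2–3 mm: left (0.537, 0.239), middle (0.526, 0.000) and right (0.539, -0.218). Fingers closing along world y clear the neighbours. I'll square up the tool and move toward the left tin.

Emit:
{"api": "move_arm", "payload": {
  "series": [
    [0,0,0,0,0,-0.18,1],
    [0,0,0,0,0,-0.183,1],
    [0.2,0.3,0,0,0,0,1],
    [0.2,0.3,0,0,0,0,1],
    [0.2,0.3,0,0,0,0,1],
    [0.2,0.3,0,0,0,0,1],
    [0.2,0.3,0,0,0,0,1],
    [0.2,0.3,0,0,0,0,1]
  ],
  "newtons": 40
}}

```text
t: 1.1
eef_pos: [0.3703, 0.3761, 0.2561]
eef_rot: [1.0, 0.0, -0.0, 0.0]
contact_force: [0.9, 0.5, 0.2]
width: 0.0856
gripper_force: 0.0
```

```bash
cat > g.py <<'E'
import sys
from h import *
s=arm.observe();Rm=R.from_quat(s["eef_rot"])
t=np.array(list(map(float,sys.argv[1:4])))
d=Rm.inv().apply(t-s["eef_pos"])
tgt=R.from_matrix([[1,0,0],[0,-1,0],[0,0,-1]])
print("t",round(s["t"],2),"pos",np.round(s["eef_pos"],4),"shift units",np.round(d/.15,3),"turn units",np.round((Rm.inv()*tgt).as_rotvec()/(np.pi/4),3),"F",np.round(s["contact_force"],2),"w",round(s["width"],4),"g",s["gripper_force"],"j",np.round(s["joints"],2))
E
python3 g.py .537 .239 .051
```

```text
t 1.1 pos [0.3703 0.3761 0.2561] shift units [1.111 0.914 1.368] turn units [0.    0.    0.001] F [0.93 0.47 0.16] w 0.0856 g 0.0 j [ 1.17  0.12 -0.31 -0.   -1.14  0.41]
```

Emit:
{"api": "move_arm", "payload": {
  "series": [
    [0.222,0.183,0,0,0,0,1],
    [0.222,0.183,0,0,0,0,1],
    [0.222,0.183,0,0,0,0,1],
    [0.222,0.183,0,0,0,0,1],
    [0.223,0.182,0,0,0,0,1],
    [0,0,0.3,0,0,0,1],
    [0,0,0.3,0,0,0,1],
    [0,0,0,0,0,0,1]
  ]
}}

```text
t: 2.1
eef_pos: [0.5345, 0.2391, 0.1629]
eef_rot: [1.0, -0.0, -0.003, 0.002]
contact_force: [1.1, -0.4, 0.7]
width: 0.085
gripper_force: 0.0
```

```bash
python3 g.py .537 .239 .051
python3 - <<'E'
from h import *
i=arm.camera_info("wrist");im=arm.camera("wrist")
print(np.round(i["mtx"],1).tolist(),np.round(i["world_from_camera"],3).tolist())
im=np.ascontiguousarray(im[:,:,::-1]);K=np.array(i["mtx"]);T=np.linalg.inv(np.array(i["world_from_camera"]))
def pw(p):
    q=T[:3,:3]@p+T[:3,3];th=np.arctan2(np.hypot(*q[:2]),q[2]);u=q[:2]/np.hypot(*q[:2]);return K[:2,2]+K[0,0]*th*u
a=np.linspace(0,2*np.pi,60)
for c in[(.537,.239)]:
    cv2.polylines(im,[np.array([pw(np.array([c[0]+.031*np.cos(t),c[1]+.031*np.sin(t),.08])) for t in a]).astype(int)],True,(0,0,255))
cv2.imwrite("pics/w1.png",im)
E
```

```text
t 2.1 pos [0.5345 0.2391 0.1629] shift units [ 0.021 -0.003  0.746] turn units [ 0.006  0.008 -0.001] F [ 1.08 -0.45  0.7 ] w 0.085 g 0.0 j [ 0.75  0.29 -0.31 -0.   -0.97  0.82]
[[325.2, 0.0, 282.9], [0.0, 325.2, 212.0], [0.0, 0.0, 1.0]] [[-0.001, -0.955, -0.298, 0.611], [-1.0, 0.002, -0.004, 0.24], [0.005, 0.298, -0.955, 0.28], [0.0, 0.0, 0.0, 1.0]]
```

View pics/w1.png

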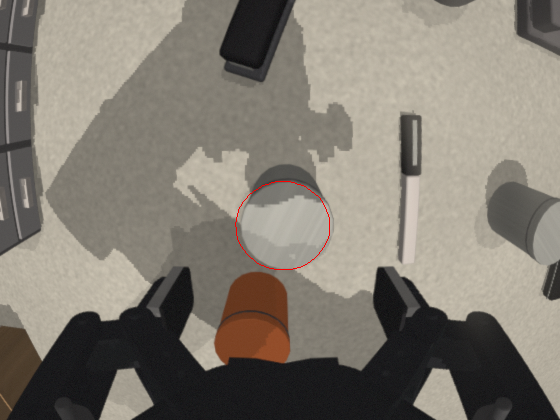

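The wrist view shows the predicted circle sitting on the left lid at about (284,225), with the fingers on either side. The position is confirmed, so I'll descend.

Emit:
{"api": "move_arm", "payload": {
  "series": [
    [0.01,0,0.2,0,0,0,1],
    [0,0,0.2,0,0,0,1],
    [0,0,0.2,0,0,0,1],
    [0,0,0.1,0,0,0,1],
    [0,0,0.06,0,0,0,1],
    [0,0,0,0,0,0,1],
    [0,0,0,0,0,0,1],
    [0,0,0,0,0,0,1]
  ]
}}

```text
t: 3.15
eef_pos: [0.5383, 0.2411, 0.0531]
eef_rot: [1.0, 0.0, 0.001, -0.0]
contact_force: [-0.7, -0.6, 0.1]
width: 0.0857
gripper_force: 0.0
```

Emit:
{"api": "move_arm", "payload": {
  "series": [
    [0,0,0,0,0,0,-1],
    [0,0,0,0,0,0,-1],
    [0,0,0,0,0,0,-1],
    [0,0,0,0,0,0,-1],
    [0,0,0,0,0,0,-1],
    [0,0,0,0,0,0,-1],
    [0,0,0,0,0,0,-1],
    [0,0,0,0,0,0,-1]
  ],
  "newtons": 40
}}

```text
t: 4.15
eef_pos: [0.538, 0.2406, 0.0529]
eef_rot: [1.0, 0.0, 0.0, 0.0]
contact_force: [-2.1, -2.2, 5.3]
width: 0.0598
gripper_force: 42.2
```

```bash
python3 g.py .537 .239 .051
```

```text
t 4.15 pos [0.538  0.2406 0.0529] shift units [-0.007  0.01   0.013] turn units [ 0.    -0.     0.001] F [-2.1  -2.17  5.25] w 0.0598 g 42.208005767315626 j [ 0.75  0.43 -0.42  0.   -0.73  0.82]
```

Gripped at 60 mm. Lifting about 7.5 cm.

Emit:
{"api": "move_arm", "payload": {
  "series": [
    [0,0,-0.05,0,0,0,-1],
    [0,0,-0.1,0,0,0,-1],
    [0,0,-0.15,0,0,0,-1],
    [0,0,-0.15,0,0,0,-1],
    [0,0,-0.05,0,0,0,-1],
    [0,0,0,0,0,0,-1],
    [0,0,0,0,0,0,-1],
    [0,0,0,0,0,0,-1]
  ]
}}

```text
t: 5.15
eef_pos: [0.5376, 0.2405, 0.1264]
eef_rot: [1.0, 0.0, -0.001, 0.001]
contact_force: [-0.0, -0.1, -2.1]
width: 0.0596
gripper_force: 43.5
```

Emit:
{"api": "move_arm", "payload": {
  "series": [
    [0,0,0,0,0,0,-1],
    [0,0,0,0,0,0,-1],
    [0,0,0,0,0,0,-1],
    [0,0,0,0,0,0,-1],
    [0,0,0,0,0,0,-1],
    [0,0,0,0,0,0,-1],
    [0,0,0,0,0,0,-1],
    [0,0,0,0,0,0,-1]
  ]
}}

```text
t: 6.15
eef_pos: [0.538, 0.2408, 0.1273]
eef_rot: [1.0, 0.0, 0.0, -0.0]
contact_force: [-0.1, -0.1, -2.9]
width: 0.0597
gripper_force: 43.5
```

```bash
python3 g.py .538 .2406 .053; python3 -c "
from h import *
print(arm.observe()['joint_torque'],[ (arm.camera('top') is None, np.round(arm.observe()['contact_force'],2)) for _ in range(4)])"
```

```text
t 6.15 pos [0.538  0.2408 0.1273] shift units [0.    0.001 0.496] turn units [-0. -0.  0.] F [-0.12 -0.05 -2.92] w 0.0597 g 43.463884592056274 j [ 0.75  0.33 -0.35  0.   -0.89  0.82]
[-9.06173609e-04 -5.26872754e+01  2.51952553e+01  6.11914203e+00
 -2.48432953e-03 -5.29235058e-05] [(False, array([-0.65,  0.21, -3.07])), (False, array([ 0.22, -0.75, -2.55])), (False, array([ 0.82, -0.13, -2.85])), (False, array([-1.03,  0.43, -3.37]))]
```

The left tin reads 2.9 N, so it's a light one. Setting it down gently, then releasing.

Emit:
{"api": "move_arm", "payload": {
  "series": [
    [0,0,0.1,0,0,0,-1],
    [0,0,0.15,0,0,0,-1],
    [0,0,0.13,0,0,0,-1],
    [0,0,0.06,0,0,0,-1],
    [0,0,0.03,0,0,0,-1],
    [0,0,0.015,0,0,0,-1],
    [0,0,0.01,0,0,0,-1],
    [0,0,0,0,0,0,-1]
  ]
}}

```text
t: 7.35
eef_pos: [0.5381, 0.2409, 0.0534]
eef_rot: [1.0, 0.0, 0.0, -0.0]
contact_force: [0.2, -0.1, -2.8]
width: 0.0594
gripper_force: 43.5
```

```bash
python3 g.py .538 .2406 .053
```

```text
t 7.35 pos [0.5381 0.2409 0.0534] shift units [-0.001  0.002  0.003] turn units [-0.    -0.001  0.   ] F [ 0.2  -0.14 -2.85] w 0.0594 g 43.49511053413153 j [ 0.75  0.42 -0.42  0.   -0.73  0.82]
```

Still hanging about 0.5 mm up, so I'll lower a little more until it touches, then open.

Emit:
{"api": "move_arm", "payload": {
  "series": [
    [0,0,0.006,0,0,0,-1],
    [0,0,0.004,0,0,0,-1],
    [0,0,0,0,0,0,-1],
    [0,0,0,0,0,0,1],
    [0,0,0,0,0,0,1],
    [0,0,0,0,0,0,1],
    [0,0,0,0,0,0,1],
    [0,0,0,0,0,0,1]
  ]
}}

```text
t: 8.35
eef_pos: [0.5379, 0.2408, 0.0515]
eef_rot: [1.0, 0.0, -0.0, 0.0]
contact_force: [-0.5, 0.5, -0.4]
width: 0.0855
gripper_force: 0.0
```

Emit:
{"api": "move_arm", "payload": {
  "series": [
    [0,0,0,0,0,0,1],
    [0,0,-0.1,0,0,0,1],
    [0,0,-0.2,0,0,0,1],
    [0,0,-0.3,0,0,0,1],
    [0,0,-0.3,0,0,0,1],
    [0,0,-0.1,0,0,0,1],
    [0,0,0,0,0,0,1],
    [0,0,0,0,0,0,1]
  ]
}}

```text
t: 9.35
eef_pos: [0.5372, 0.2403, 0.2004]
eef_rot: [1.0, 0.0, -0.001, 0.0]
contact_force: [-0.8, 1.9, 0.2]
width: 0.0855
gripper_force: 0.0
```

```bash
python3 g.py .527 0 .052
```

```text
t 9.35 pos [0.5372 0.2403 0.2004] shift units [-0.067  1.601  0.991] turn units [0.001 0.002 0.   ] F [-0.76  1.85  0.23] w 0.0855 g 0.0 j [ 0.75  0.26 -0.26 -0.   -1.05  0.82]
```

Emit:
{"api": "move_arm", "payload": {
  "series": [
    [-0.01,0.2,0,0,0,0,1],
    [-0.01,0.3,0,0,0,0,1],
    [-0.01,0.3,0,0,0,0,1],
    [-0.01,0.3,0,0,0,0,1],
    [-0.01,0.3,0,0,0,0,1],
    [-0.02,0.2,0,0,0,0,1],
    [0,0,0.15,0,0,0,1],
    [0,0,0.1,0,0,0,1]
  ]
}}

```text
t: 10.35
eef_pos: [0.5265, 0.0001, 0.1619]
eef_rot: [1.0, -0.0, -0.001, 0.0]
contact_force: [1.3, 1.4, 0.0]
width: 0.0852
gripper_force: 0.0
```

```bash
python3 g.py .527 0 .052
cat > w.py <<'E'
import sys
from h import *
f,x,y=sys.argv[1],float(sys.argv[2]),float(sys.argv[3])
i=arm.camera_info("wrist");im=np.ascontiguousarray(arm.camera("wrist")[:,:,::-1])
K=np.array(i["mtx"]);T=np.linalg.inv(np.array(i["world_from_camera"]))
def pw(p):
    q=T[:3,:3]@p+T[:3,3];r=np.hypot(*q[:2]);return K[:2,2]+K[0,0]*np.arctan2(r,q[2])*q[:2]/r
pts=np.array([pw(np.array([x+.031*np.cos(t),y+.031*np.sin(t),.08])) for t in np.linspace(0,6.28,60)])
cv2.polylines(im,[pts.astype(int)],True,(0,0,255))
tp=np.ascontiguousarray(arm.camera("top")[:,:,::-1]);
cv2.imwrite(f,np.hstack([cv2.resize(im,(400,300)),cv2.resize(tp,(400,300))]))
E
python3 w.py pics/w2.png .527 0
```

```text
t 10.35 pos [5.265e-01 1.000e-04 1.619e-01] shift units [0.006 0.    0.733] turn units [ 0.001  0.004 -0.001] F [1.29 1.43 0.04] w 0.0852 g 0.0 j [ 0.37  0.2  -0.44 -0.   -0.93  1.2 ]
```

View pics/w2.png

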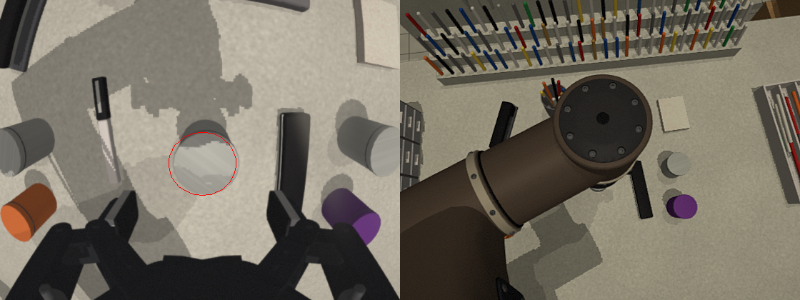

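The left half (wrist) shows the circle on the middle lid at about (203,163). The marker (115,190) and pen case (280,160) are well outside the fingers, and the left tin stands upright at (25,145). Descending and gripping.

Emit:
{"api": "move_arm", "payload": {
  "series": [
    [0,0,0.2,0,0,0,1],
    [0,0,0.2,0,0,0,1],
    [0,0,0.2,0,0,0,1],
    [0,0,0.09,0,0,0,1],
    [0,0,0.04,0,0,0,1],
    [0,0,0,0,0,0,1],
    [0,0,0,0,0,0,1],
    [0,0,0,0,0,0,1]
  ]
}}

```text
t: 11.45
eef_pos: [0.528, 0.0009, 0.0553]
eef_rot: [1.0, 0.0, 0.001, -0.0]
contact_force: [-0.5, -0.0, 0.3]
width: 0.0856
gripper_force: 0.0
```

Emit:
{"api": "move_arm", "payload": {
  "series": [
    [0,0,0,0,0,0,-1],
    [0,0,0,0,0,0,-1],
    [0,0,0,0,0,0,-1],
    [0,0,0,0,0,0,-1],
    [0,0,0,0,0,0,-1],
    [0,0,0,0,0,0,-1],
    [0,0,0,0,0,0,-1],
    [0,0,0,0,0,0,-1]
  ],
  "newtons": 40
}}

```text
t: 12.45
eef_pos: [0.5277, 0.0006, 0.0551]
eef_rot: [1.0, 0.0, 0.0, 0.0]
contact_force: [-0.7, -2.1, 3.9]
width: 0.06
gripper_force: 51.4
```

Emit:
{"api": "move_arm", "payload": {
  "series": [
    [0,0,-0.05,0,0,0,-1],
    [0,0,-0.1,0,0,0,-1],
    [0,0,-0.15,0,0,0,-1],
    [0,0,-0.15,0,0,0,-1],
    [0,0,-0.05,0,0,0,-1],
    [0,0,0,0,0,0,-1],
    [0,0,0,0,0,0,-1],
    [0,0,0,0,0,0,-1]
  ]
}}

```text
t: 13.45
eef_pos: [0.527, 0.0006, 0.1287]
eef_rot: [1.0, 0.0, -0.001, 0.0]
contact_force: [-0.0, 0.1, -2.1]
width: 0.0601
gripper_force: 53.2
```

Emit:
{"api": "move_arm", "payload": {
  "series": [
    [0,0,0,0,0,0,-1],
    [0,0,0,0,0,0,-1],
    [0,0,0,0,0,0,-1],
    [0,0,0,0,0,0,-1],
    [0,0,0,0,0,0,-1],
    [0,0,0,0,0,0,-1],
    [0,0,0,0,0,0,-1],
    [0,0,0,0,0,0,-1]
  ]
}}

```text
t: 14.45
eef_pos: [0.5275, 0.0008, 0.1296]
eef_rot: [1.0, 0.0, 0.0, 0.0]
contact_force: [0.1, 0.2, -2.7]
width: 0.06
gripper_force: 53.2
```

```bash
python3 g.py .527 0 .052
```

```text
t 14.45 pos [0.5275 0.0008 0.1296] shift units [-0.003  0.005  0.517] turn units [ 0. -0.  0.] F [ 0.08  0.22 -2.7 ] w 0.06 g 53.19822929799557 j [ 0.37  0.24 -0.48  0.   -0.85  1.2 ]
```

The middle tin reads 2.7 N, also light, so the right one must be full. Setting the middle one down.

Emit:
{"api": "move_arm", "payload": {
  "series": [
    [0,0,0.1,0,0,0,-1],
    [0,0,0.15,0,0,0,-1],
    [0,0,0.13,0,0,0,-1],
    [0,0,0.06,0,0,0,-1],
    [0,0,0.03,0,0,0,-1],
    [0,0,0.015,0,0,0,-1],
    [0,0,0.01,0,0,0,-1],
    [0,0,0.005,0,0,0,-1]
  ]
}}

```text
t: 15.45
eef_pos: [0.5278, 0.0009, 0.0551]
eef_rot: [1.0, 0.0, 0.0, -0.0]
contact_force: [-2.1, 0.8, 7.6]
width: 0.0597
gripper_force: 53.5
```

```bash
python3 g.py .527 0 .055
```

```text
t 15.45 pos [0.5278 0.0009 0.0551] shift units [-0.006  0.006  0.001] turn units [-0.    -0.001  0.001] F [-2.07  0.82  7.61] w 0.0597 g 53.4984003379941 j [ 0.37  0.34 -0.55  0.   -0.67  1.2 ]
```

It's on the bench. Opening, rising and moving over the right tin.

Emit:
{"api": "move_arm", "payload": {
  "series": [
    [0,0,0,0,0,0,1],
    [0,0,0,0,0,0,1],
    [0,0,0,0,0,0,1],
    [0,0,0,0,0,0,1],
    [0,0,0,0,0,0,1],
    [0,0,-0.1,0,0,0,1],
    [0,0,-0.2,0,0,0,1],
    [0,0,-0.25,0,0,0,1]
  ]
}}

```text
t: 16.45
eef_pos: [0.5272, 0.0006, 0.1384]
eef_rot: [1.0, 0.0, -0.0, 0.0]
contact_force: [0.6, 0.4, 0.4]
width: 0.0856
gripper_force: 0.0
```

Emit:
{"api": "move_arm", "payload": {
  "series": [
    [0,0,-0.3,0,0,0,1],
    [0.01,0.2,-0.15,0,0,0,1],
    [0.02,0.3,0,0,0,0,1],
    [0.02,0.3,0,0,0,0,1],
    [0.02,0.3,0,0,0,0,1],
    [0.01,0.25,0,0,0,0,1],
    [0,0.1,0.1,0,0,0,1],
    [0,0,0.1,0,0,0,1]
  ]
}}

```text
t: 17.45
eef_pos: [0.5392, -0.2173, 0.174]
eef_rot: [1.0, -0.001, 0.0, -0.0]
contact_force: [-1.0, 0.4, 0.7]
width: 0.0855
gripper_force: 0.0
```

```bash
python3 g.py .539 -.218 .052;python3 w.py pics/w3.png .539 -.218
```

```text
t 17.45 pos [ 0.5392 -0.2173  0.174 ] shift units [-0.001  0.005  0.814] turn units [-0.    -0.    -0.002] F [-0.96  0.44  0.68] w 0.0855 g 0.0 j [-0.05  0.27 -0.31 -0.   -0.99  1.62]
```

View pics/w3.png

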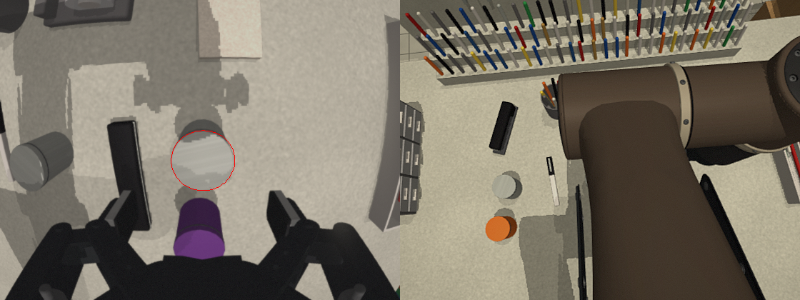

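The wrist half shows the circle on the right lid at about (203,160). The pen case's near edge (about x=141) is roughly 75 mm from the tin axis, beyond the 57 mm finger backs, and it is lower than the fingertips will go. The left tin still stands at (505,185) in the top half. Descending, gripping and lifting.

Emit:
{"api": "move_arm", "payload": {
  "series": [
    [0,0,0.2,0,0,0,1],
    [0,0,0.2,0,0,0,1],
    [0,0,0.2,0,0,0,1],
    [0,0,0.14,0,0,0,1],
    [0,0,0.05,0,0,0,1],
    [0,0,0,0,0,0,1],
    [0,0,0,0,0,0,1],
    [0,0,0,0,0,0,1]
  ]
}}

```text
t: 18.55
eef_pos: [0.5401, -0.2167, 0.057]
eef_rot: [1.0, 0.0, 0.001, 0.0]
contact_force: [0.1, -0.3, 0.2]
width: 0.0853
gripper_force: 0.0
```

Emit:
{"api": "move_arm", "payload": {
  "series": [
    [0,0,0,0,0,0,-1],
    [0,0,0,0,0,0,-1],
    [0,0,0,0,0,0,-1],
    [0,0,0,0,0,0,-1],
    [0,0,0,0,0,0,-1],
    [0,0,0,0,0,0,-1],
    [0,0,0,0,0,0,-1],
    [0,0,0,0,0,0,-1]
  ],
  "newtons": 60
}}

```text
t: 19.55
eef_pos: [0.5399, -0.2171, 0.0569]
eef_rot: [1.0, 0.0, 0.0, 0.0]
contact_force: [-0.5, -0.5, 5.5]
width: 0.0593
gripper_force: 63.2
```

Emit:
{"api": "move_arm", "payload": {
  "series": [
    [0,0,-0.05,0,0,0,-1],
    [0,0,-0.1,0,0,0,-1],
    [0,0,-0.15,0,0,0,-1],
    [0,0,-0.15,0,0,0,-1],
    [0,0,-0.05,0,0,0,-1],
    [0,0,0,0,0,0,-1],
    [0,0,0,0,0,0,-1],
    [0,0,0,0,0,0,-1]
  ]
}}

```text
t: 20.55
eef_pos: [0.539, -0.2166, 0.1301]
eef_rot: [1.0, 0.0, -0.001, -0.0]
contact_force: [0.5, 0.4, -7.0]
width: 0.0589
gripper_force: 66.2
```

Emit:
{"api": "move_arm", "payload": {
  "series": [
    [0,0,0,0,0,0,-1],
    [0,0,0,0,0,0,-1],
    [0,0,0,0,0,0,-1],
    [0,0,0,0,0,0,-1],
    [0,0,0,0,0,0,-1],
    [0,0,0,0,0,0,-1],
    [0,0,0,0,0,0,-1],
    [0,0,0,0,0,0,-1]
  ]
}}

```text
t: 21.55
eef_pos: [0.5396, -0.2167, 0.1311]
eef_rot: [1.0, 0.0, 0.0, -0.0]
contact_force: [-0.2, -0.2, -7.2]
width: 0.0592
gripper_force: 66.2
```

```bash
python3 g.py .539 -.218 .25
```

```text
t 21.55 pos [ 0.5396 -0.2167  0.1311] shift units [-0.004  0.009 -0.793] turn units [-0. -0.  0.] F [-0.2  -0.16 -7.17] w 0.0592 g 66.24869267921895 j [-0.05  0.32 -0.36 -0.   -0.89  1.62]
```

The right tin reads 7.2 N, so it's the full one. Raising it so its underside is about 20 cm clear (TCP at 0.257).

Emit:
{"api": "move_arm", "payload": {
  "series": [
    [0,0,-0.06,0,0,0,-1],
    [0,0,-0.12,0,0,0,-1],
    [0,0,-0.16,0,0,0,-1],
    [0,0,-0.16,0,0,0,-1],
    [0,0,-0.16,0,0,0,-1],
    [0,0,-0.12,0,0,0,-1],
    [0,0,-0.06,0,0,0,-1],
    [0,0,0,0,0,0,-1]
  ]
}}

```text
t: 22.55
eef_pos: [0.5397, -0.2167, 0.2577]
eef_rot: [1.0, 0.0, 0.001, -0.0]
contact_force: [-0.6, -0.4, -6.8]
width: 0.0592
gripper_force: 66.3
```

Emit:
{"api": "move_arm", "payload": {
  "series": [
    [0,0,0,0,0,0,-1],
    [0,0,0,0,0,0,-1],
    [0,0,0,0,0,0,-1],
    [0,0,0,0,0,0,-1],
    [0,0,0,0,0,0,-1],
    [0,0,0,0,0,0,-1],
    [0,0,0,0,0,0,-1],
    [0,0,0,0,0,0,-1]
  ]
}}

```text
t: 23.55
eef_pos: [0.5396, -0.2167, 0.2571]
eef_rot: [1.0, 0.0, 0.0, 0.0]
contact_force: [0.2, 1.5, -6.9]
width: 0.0591
gripper_force: 66.3
```

```bash
python3 g.py .539 -.218 .257; python3 -c "
from h import *
cv2.imwrite('pics/s2.png',arm.camera('scene')[:,:,::-1])"
```

```text
t 23.55 pos [ 0.5396 -0.2167  0.2571] shift units [-0.004  0.009  0.001] turn units [ 0. -0.  0.] F [ 0.21  1.53 -6.89] w 0.0591 g 66.26716888742521 j [-0.05  0.21 -0.2   0.   -1.17  1.62]
```

View pics/s2.png

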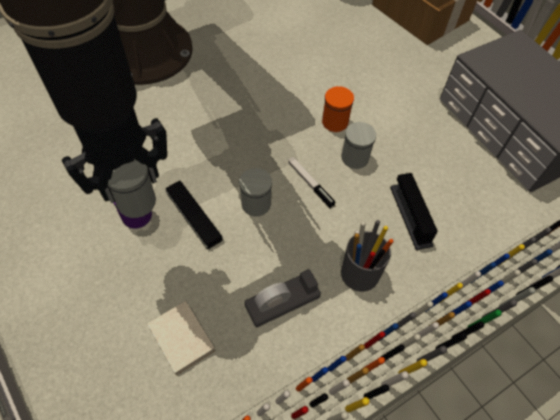

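The full tin is held upright at about (130,190). The left tin (358,145) and middle tin (256,192) stand where they were, and nothing else has moved. Handing in.

```bash
python3 -c "
from station import arm
print(arm.hand_in())"
```

```text
the job is handed in; nothing more can be done
None
```

I hefted all three tins in order and handed in with the full one, the right tin (about 7 N against 2.9 N and 2.7 N), held upright and still about 20 cm above the bench; the two lighter tins are standing and nothing else looked moved.

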